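Set the fill gauge in the sink clip that still grips

ROBOT

A 7-joint arm with a two-finger parallel gripper is mounted at the origin on the work surface. World frame = base frame: x ahead of the robot, y to its left, z up, the work surface at z = 0. Lengths are in m, angles in rad, forces in N, time in s.
With the tool pointing down it reaches from about 0.425 to 1.025 m from the base axis. Payload 3.6 kg.
Tool frame: the origin (TCP) lies on the centre line of the jaws, within the pads' length; the fingertips stand 11 mm ahead of it and the grasp point (between the pads) lies 8 mm behind it; y points along the fingers, z is the direction in which the jaws open and shut, and the axes are right-handed (so a half turn about y gives the same grasp; the last joint's range is limited). The gripper opens to 85 mm and grips with 20 to 120 N. Pads are 22 mm wide; open, the fingers measure 114 mm over their backs; the gripper's body (76 mm by 85 mm) begins 54 mm behind the grasp point. The pads swing forward as they close: fully open they stand 13 mm farther back than shut.
Start: joints at [1.028, 0.591, 0.048, 1.609, -0.033, 0.943, -0.034], TCP at [0.315, -0.653, 0.242] pointing down, gripper open.
Joint ranges: [-2.69, 2.69], [-0.47, 2.24], [-1.27, 1.36], [0.19, 2.51], [-1.53, 4.68], [0.08, 2.07], [-3.09, 3.09]. Speed limits (rad/s): [2.57, 2.57, 3.14, 3.14, 3.14, 3.14, 3.14].

INTERFACE

Orientations are given as a 3x3 rotation matrix whose columns are the frame's x, y, z axes.
In Python, from station import * gives the robot as it stands.
- The arm moves only by the tool apply_moves, never from a script. Its arguments are lists of equal length, an entry for each row: "translation": the shift along the world's x, y, z as a fraction of full scale, a list of three; "rotation": the turn, a rotation vector about the world's x, y, z as a fraction of full scale, a list of three; "grip": the closure, from 0 (fully open) to 1 (shut). In form: {"translation": [[tx, ty, tz], ...], "rotation": [[wx, wy, wz], ...], "grip": [grip, ...]}. A call has exactly 5 rows; each row is the pose to reach, as a shift and turn from the pose commanded when the call began; what a row does not reach only later rows make up. Full scale, the value 1, is 0.4 m for a shift and 2 rad for a turn. A row lasts 1/12 s, in which the tool goes at most 41.7 mm and 7.16 degrees, less where a joint would pass 70% of its speed; a pose out of reach is approached as far as the arm can. A call with a number of a shift or a turn outside -1 to 1 is refused whole. A call with a gripper value outside its range is refused whole. The fingers move at their own pace and stop on an object; "force" is the grip in N (left out, the last holds). Time passes only in rows, so rows that repeat a pose let the fingers close, or fill a call up. It gives the time, the measured TCP pose, the force and the opening at its end, in the units of the state.
- state(): the state, without advancing time (a new reading comes with each control period).
- capture(name): name is "scene" or "top"; returns a dict with "image" (384x512x3 uint8, red, green, blue), "fx", "fy", "cx", "cy" (pixels), "dist_coeffs" ([k1, k2, p1, p2, k3] as OpenCV has them; the pictures are not rectified), "R" (3x3) and "t" (3): a world point X has camera coordinates R X + t. Camera axes: x right, y down, z forward; pixel columns grow to the right and rows downward; lengths in m; the calibration is good to about 2 mm. A picture is of the moment at which its call begins. There is no depth.
- job_done(): hands the job in, once; it reports no verdict.
The state is a dict: "clock": time; "qpos": joint angles; "joint_velocities": joint speeds; "joint_efforts": joint torques, N m; "tcp_pos": TCP position; "tcp_rot": TCP orientation; "wrist_force": force on the tool from outside, world axes, zero at the start; "wrist_torque": the same for the moment, N m; "finger_gap": finger opening in m.
Only numpy, scipy, OpenCV 4.12 (cv2) and the standard library are available. Lean on these libraries where they do the work, as an engineer would, in place of code of your own. Each camera call takes 0.05 s, during which the arm holds its last target. There are 200 camera calls.

TASK

Set the flat fill gauge in the sink: take it from the cutlery drainer and slide its blade down into one of the three free spring clips on the bowl's edge away from the draining board until the two side notches of the blade are level with the top edge of the clip. Two of those clips have gone slack and let the gauge slip through, so find by feel the one that really grips and leave the gauge hanging there by itself at that depth. Leave the things on the draining board where they stand.

Things in the scene. Friction and masses are not known exactly. Their poses are not given: they have to be found in the camera images.
- gauge_grip (a point): Centre of the fill gauge's grey handle (70 long, 30 wide, 14 thick), 150 above the blade's tip (all in mm). The gauge is 185 long, 0.12 kg, standing tip down in the drainer, free to lean a few degrees; handle and 35 of blade stand above the drainer. z runs along it from tip to handle, x across its thickness, y across its width; turned half round about z it is the same.
- gauge_notch (a point): Middle of the two side notches of the gauge's flat steel blade: 80 above its tip, 35 below the handle's lower end, 70 below the handle's centre. Blade 4 thick, 28 wide, 18 wide at the notches, which are 6 high; tip rounded over its thickness. Axes as for the handle.
- sink: The steel sink unit, fixed; origin on the worktop under the middle of the bowl's left (+y) edge (deck 6 thick, bowl 360 along x, 280 along y, 150 deep). That edge runs along x; on it, from near the robot outwards, three free clips at x -110, -30, +50, then at x +135 a clip holding the bottle brush (not free; it ends 100 above the deck). The bowl's wall under the clips rakes 28 degrees from vertical.
- clip_near (a point): Free spring clip nearest the robot; the three look alike, one grips, which one changes. Point: middle of its mouth, level with its top edge, in an inserted blade's mid plane; the notches belong here. z: up along the clip, leaning 28 degrees from vertical, its top to the left (+y). y: along the sink's edge. x: square off the wall, into the bowl. The blade goes in along -z, thickness along x.
- clip_middle (a point): The middle free clip, 80 from the near one, same axes and make: mouth 15 wide between flared lips, narrowing over 12 to 20 to a 2.5 gap between a fixed plate (wall side) and a sprung jaw (bowl side) that yields along x by up to 7. The flat jaw lies 20 to 46 below the point; below it the blade hangs free over the bowl. Guide screws leave about 6 each side of the blade.
- clip_far (a point): The free clip farthest from the robot, 80 from the middle one, same axes and make. In the clip that grips the jaw presses with 10 N: sliding the blade takes 5 to 14 N either way, up to 20 N on entering; in a slack one under 2 N (more if the blade is pressed sideways), and when let go the gauge drops some 30 mm until its handle meets the lips; it can be taken out again.
- cutlery_drainer: White plastic cutlery drainer, fixed on the draining board, 80 mm (x) by 120 mm (y) and 85 mm high, origin under its middle. Three knife slots lie in a row along its +x side, each 8 mm by 33 mm, at x = +33.5 mm; the gauge stands in the middle one (y = 0), its tip 6 mm above the origin. The teaspoons in the wide part end 98 mm above the origin.
- colander_mid (a point): Stainless colander, 190 mm across, 90 mm high, on the draining board; the point is its centre, half-way up.
- cups_mid (a point): Two purple plastic cups nested together, 77 mm across, 122 mm high, on the draining board; the point is half-way up.
- mortar_mid (a point): Short wooden mortar, 90 mm across, 70 mm high, on the draining board; the point is half-way up.
- egg_cup_mid (a point): White ceramic egg cup, 48 mm across, 62 mm high, on the draining board; the point is half-way up.
There are look-alikes about, which are no part of the job. There is more than one size of the part that bears gauge_grip; the job needs the smallest.

How it is judged:
By the outcome, as a careful person would: the job done as asked, in the order asked, and still so for the second after the job is handed in, with the robot touching nothing.
It also fails if it takes over 67 s, if anything falls off the work surface, if the arm or the gripper's body presses on something with over 40 N, if the wrist force passes 120 N, or if a joint passes its speed limit or range.

## Working session

There is one attempt and no reset: what is moved stays moved. The work goes in short steps, Python scripts to look and compute and a tool call to move; the robot and the scene stay as the last step left them, time stands still between calls to the robot, and variables do not carry over. Pictures are saved under pics/ and viewed, about 8 in all and at most 12, crops included, and the job is handed in when it is done.

Besides the shell and the picture viewer there is one more tool, called after "Request:" by a JSON object that holds its "method" and its "body". apply_moves: Moves the arm, as the interface text tells. Shift numbers are shares of 0.4 m and turn numbers shares of 2 rad, none past 1 either way. Its arguments: {"type":"object","properties":{"translation":{"type":"array","items":{"type":"array","items":{"type":"number"}}},"rotation":{"type":"array","items":{"type":"array","items":{"type":"number"}}},"grip":{"type":"array","items":{"type":"number"}},"force":{"type":"number"}},"required":["translation","rotation","grip"]}

```bash
mkdir -p pics; ls
python3 - <<'E'
from station import *
import cv2,numpy as np,pickle
s=state();print(s)
for n in("scene","top"):
    c=capture(n);pickle.dump(c,open(f"pics/{n}0.pkl","wb"))
    cv2.imwrite(f"pics/{n}0.png",cv2.resize(c["image"][:,:,::-1],(800,600),interpolation=cv2.INTER_CUBIC))
    print(n,{k:np.round(v,4).tolist() for k,v in c.items() if k!="image"}, (-np.array(c["R"]).T@c["t"]).round(3))
E
```

```text
pics
{'clock': 0.0, 'qpos': array([ 1.02750712,  0.59209806,  0.04829561,  1.60986225, -0.03329561,
        0.94266202, -0.0336989 ]), 'joint_velocities': array([ 0.00098307, -0.00012276,  0.00014014,  0.00116035,  0.00030546,
       -0.00026851, -0.0018394 ]), 'joint_efforts': array([-1.51923878e-04, -5.48695564e+01,  1.54649846e+00, -1.98124802e+01,
        9.40396538e-03,  8.77224316e-03, -3.97041538e-05]), 'tcp_pos': array([ 0.31486766, -0.65215627,  0.24114102]), 'tcp_rot': array([[-9.00501018e-01, -1.08005854e-03,  4.34852562e-01],
       [-4.34853885e-01,  1.94537593e-03, -9.00498925e-01],
       [ 1.26639844e-04, -9.99997524e-01, -2.22148066e-03]]), 'wrist_force': array([-0.06912233,  0.29848003, -0.53180174]), 'wrist_torque': array([-0.05896361,  0.00079817,  0.04041334]), 'finger_gap': 0.08538171490868957}
scene {'fx': 362.5962, 'fy': 362.5962, 'cx': 251.9876, 'cy': 192.468, 'dist_coeffs': [-0.0783, 0.0, 0.0, 0.0, 0.0], 'R': [[0.4845, 0.8747, -0.0097], [0.4973, -0.2846, -0.8196], [-0.7197, 0.3923, -0.5729]], 't': [-0.1324, -0.146, 1.4622]} [ 1.189 -0.499  0.717]
top {'fx': 349.2544, 'fy': 349.2544, 'cx': 249.7195, 'cy': 192.4191, 'dist_coeffs': [-0.0877, 0.0, 0.0, 0.0, 0.0], 'R': [[0.0012, -1.0, -0.0058], [-0.9861, -0.0002, -0.1664], [0.1664, 0.0059, -0.986]], 't': [-0.1012, 0.4775, 0.9256]} [ 0.317 -0.107  0.992]
```

View pics/scene0.png

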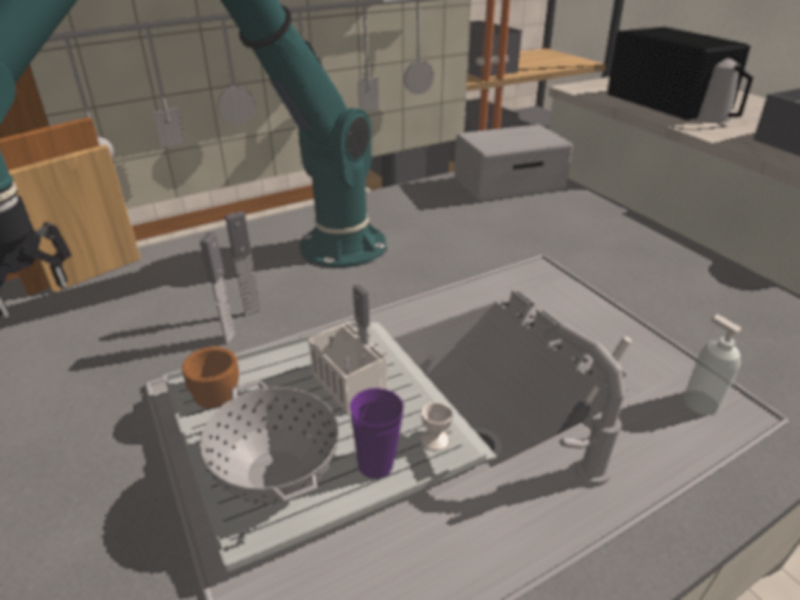

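View pics/top0.png

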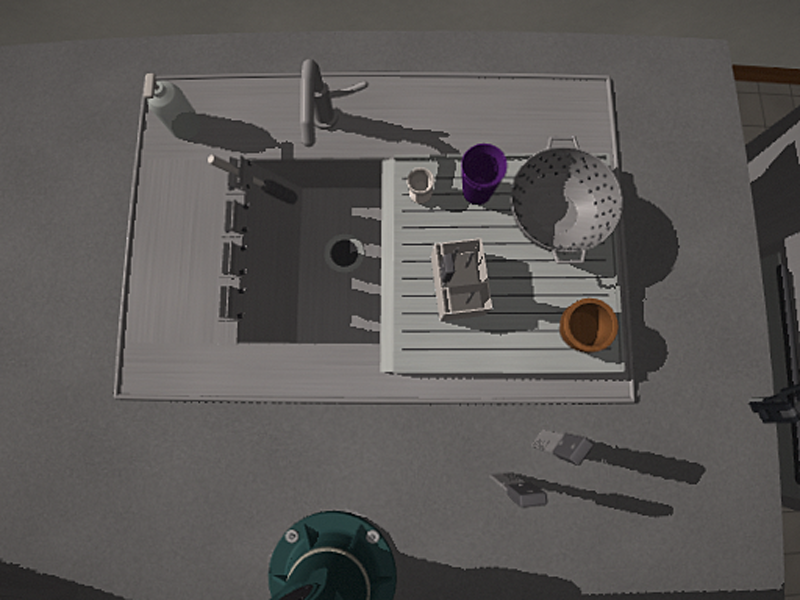

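Top view: drainer at about (462,278) with the gauge handle at (447,262). The three free clips are at (230,303), (232,258) and (235,215), and the brush clip is at (237,175). Two larger look-alikes stand on the worktop. Next I'll take closer crops.

```bash
cat > h.py <<'E'
import cv2,numpy as np,pickle
def load(n): return pickle.load(open(f"pics/{n}.pkl","rb"))
def K(c): return np.array([[c["fx"],0,c["cx"]],[0,c["fy"],c["cy"]],[0,0,1]])
def ray(c,uv):
    p=cv2.undistortPoints(np.array([[uv]],float),K(c),np.array(c["dist_coeffs"]))[0,0]
    R=np.array(c["R"]);return -R.T@c["t"],R.T@np.array([p[0],p[1],1])
def onz(c,uv,z):
    o,d=ray(c,uv);return o+d*(z-o[2])/d[2]
def tri(c1,u1,c2,u2):
    o1,d1=ray(c1,u1);o2,d2=ray(c2,u2);d1/=np.linalg.norm(d1);d2/=np.linalg.norm(d2)
    s=np.linalg.lstsq(np.c_[d1,-d2],o2-o1,rcond=None)[0]
    a=o1+s[0]*d1;b=o2+s[1]*d2;return (a+b)/2,np.linalg.norm(a-b)
def proj(c,X):
    return cv2.projectPoints(np.atleast_2d(np.array(X,float)),cv2.Rodrigues(np.array(c["R"]))[0],np.array(c["t"]),K(c),np.array(c["dist_coeffs"]))[0][:,0]
def crop(c,x,y,w,h,k): 
    return cv2.resize(c["image"][y:y+h,x:x+w,::-1],None,fx=k,fy=k,interpolation=cv2.INTER_CUBIC)
E
python3 - <<'E'
from h import *
t=load("top0");s=load("scene0")
# left: top clips (x130,y90,80x130)  right: scene clips (x315,y180,90x... )
a=crop(t,130,92,66,120,5); b=crop(t,270,145,52,65,5); c=crop(s,315,180,95,75,5)
im=np.zeros((600,800,3),np.uint8); im[:600,:330]=a[:600,:330]; im[:225,335:335+260]=b[:225]; im[225:600,335:800]=c[:375,:465]
cv2.imwrite("pics/c1.png",cv2.convertScaleAbs(im,alpha=1.6))
b=crop(s,190,170,70,100,6);c=crop(t,270,145,56,65,6)
im=np.zeros((600,800,3),np.uint8);im[:,:420]=b;im[:390,430:430+336]=c
cv2.imwrite("pics/c2.png",cv2.convertScaleAbs(im,alpha=1.5))
E
```

```text
(no output)
```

View pics/c1.png

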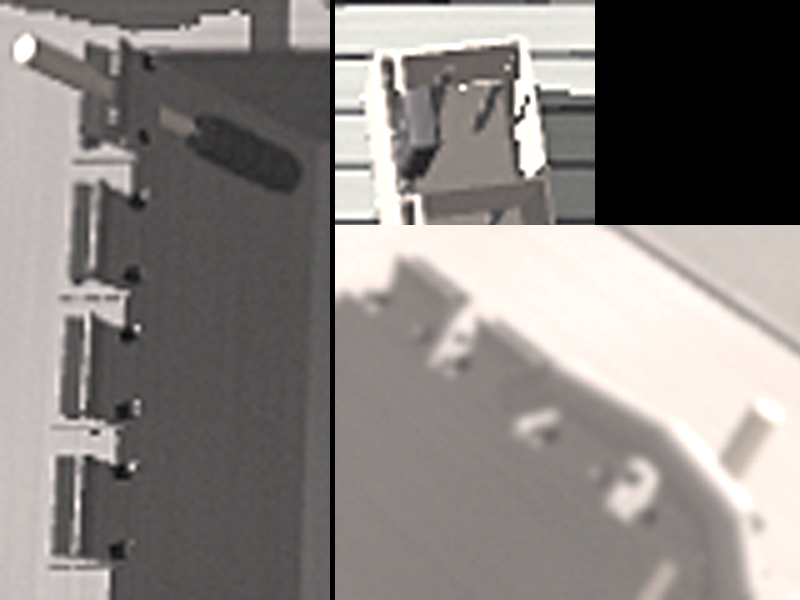

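View pics/c2.png

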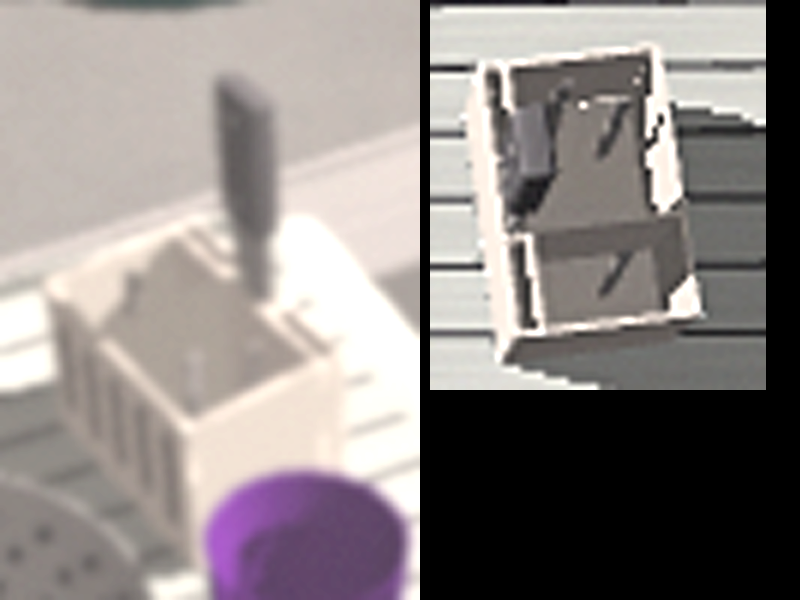

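Run:
```python
from h import *
np.set_printoptions(precision=4,suppress=True)
t=load("top0");s=load("scene0")
T=lambda x,y:(130+x/5-.4,92+y/5-.4); S=lambda x,y:(315+(x-335)/5-.4,180+(y-225)/5-.4)
T2=lambda x,y:(270+(x-430)/6-.4,145+y/6-.4); S2=lambda x,y:(190+x/6-.4,170+y/6-.4)
for a,b in[((53,562),(400,255)),((53,457),(470,310)),((64,417),(485,320))]: print("clip",*tri(t,T(*a),s,S(*b)))
print("edge",[onz(t,T(*p),.006) for p in[(115,575),(118,445),(128,305),(134,175),(140,60)]])
F=lambda x,y:(x*.64-.2,y*.64-.2)
print("bowl corners",[onz(t,F(*p),.006) for p in[(237,343),(383,344),(243,158),(383,158)]])
print("rim",[onz(t,F(*p),.006) for p in[(115,398),(634,403),(610,77),(150,77)]])
print("handle top",*tri(t,T2(533,143),s,S2(245,88)))
print("handle low",*tri(t,T2(520,205),s,S2(258,240)))
for n,p,q in [("dr A",(485,62),None),("B",(655,45),None),("C",(703,318),None),("D",(503,357),None)]:
    print(n,onz(t,T2(*p),.1))
print(*tri(t,T2(485,62),s,S2(175,232)))
```

```text
clip [0.4417 0.1966 0.0505] 0.007096925266351913
clip [0.5029 0.2042 0.0408] 0.0043873412881299855
clip [0.5242 0.1968 0.0488] 0.004020348034522272
edge [array([0.442 , 0.1778, 0.006 ]), array([0.518 , 0.1796, 0.006 ]), array([0.6022, 0.178 , 0.006 ]), array([0.6828, 0.1787, 0.006 ]), array([0.7564, 0.1791, 0.006 ])]
bowl corners [array([0.4055, 0.1794, 0.006 ]), array([ 0.4044, -0.0872,  0.006 ]), array([0.7653, 0.1867, 0.006 ]), array([ 0.7629, -0.0858,  0.006 ])]
rim [array([0.303 , 0.4035, 0.006 ]), array([ 0.2963, -0.5412,  0.006 ]), array([ 0.9445, -0.5456,  0.006 ]), array([0.9484, 0.3926, 0.006 ])]
handle top [ 0.5032 -0.1862  0.2168] 4.6241477154934427e-05
handle low [ 0.4981 -0.1856  0.1333] 0.007306390791832104
dr A [ 0.5678 -0.1777  0.1   ]
B [ 0.5757 -0.253   0.1   ]
C [ 0.4539 -0.2704  0.1   ]
D [ 0.437  -0.1837  0.1   ]
[ 0.5356 -0.2014  0.1734] 0.06333614592665766
```

Request:
{"method": "apply_moves", "body": {"translation": [[0.2,0.45,0.12],[0.2,0.45,0.12],[0.2,0.45,0.12],[0.2,0.45,0.12],[0.2,0.45,0.12]], "rotation": [[0,0,-0.06],[0,0,-0.12],[0,0,-0.175],[0,0,-0.175],[0,0,-0.175]], "grip": [0,0,0,0,0]}}

```text
clock: 0.52
tcp_pos: [0.3963, -0.4698, 0.2903]
tcp_rot: [[-0.995, -0.0, 0.101], [-0.101, 0.002, -0.995], [0.0, -1.0, -0.002]]
wrist_force: [0.8, 0.1, 1.0]
finger_gap: 0.0852
```

Request:
{"method": "apply_moves", "body": {"translation": [[0.18,0.45,0.06],[0.18,0.45,0.06],[0.18,0.45,0.06],[0.18,0.45,0.06],[0.18,0.45,0.06]], "rotation": [[0,0,0],[0,0,0],[0,0,0],[0,0,0],[0,0,0]], "grip": [0,0,0,0,0]}}

```text
clock: 0.93
tcp_pos: [0.4686, -0.2882, 0.3144]
tcp_rot: [[-0.995, 0.0, 0.104], [-0.104, 0.002, -0.995], [-0.001, -1.0, -0.002]]
wrist_force: [-0.0, 0.9, 0.1]
finger_gap: 0.0854
```

Request:
{"method": "apply_moves", "body": {"translation": [[0.085,0.255,0],[0.085,0.255,0],[0.085,0.255,0],[0.085,0.255,-0.1],[0.085,0.255,-0.1]], "rotation": [[0,0,0],[0,0,0],[0,0,0],[0,0,0],[0,0,0]], "grip": [0,0,0,0,0]}}

```text
clock: 1.35
tcp_pos: [0.4984, -0.1871, 0.2696]
tcp_rot: [[-0.994, -0.009, 0.105], [-0.105, 0.003, -0.994], [0.009, -1.0, -0.004]]
wrist_force: [-1.8, -0.9, -0.6]
finger_gap: 0.0853
```

Run:
```python
from station import *
from h import *
np.set_printoptions(precision=4,suppress=True)
t=capture("top");s=capture("scene");st=state()
p=st["tcp_pos"];print(p)
g0=np.array([.503,-.186,.217])
im=np.zeros((600,800,3),np.uint8)
for k,(c,x0,y0) in enumerate(((t,240,110),(s,190,130))):
    im[:,k*400:k*400+390]=cv2.convertScaleAbs(crop(c,x0,y0,78,120,5),alpha=1.5)
    for q,col in((p,(0,0,255)),(p+[0,0,-.011],(0,255,255)),(g0,(0,255,0))):
        u=proj(c,q)[0];cv2.circle(im,(int((u[0]-x0+.4)*5)+k*400,int((u[1]-y0+.4)*5)),4,col,-1)
cv2.imwrite("pics/c3.png",im)
for n,z in zip(("near","mid","far"),((66,510),(74,366),(84,233))):
    print(n,onz(load("top0"),(130+z[0]/5-.4,92+z[1]/5-.4),.048))
```

```text
[ 0.4997 -0.1909  0.2732]
near [0.4728 0.1949 0.048 ]
mid [0.5547 0.1948 0.048 ]
far [0.6327 0.1936 0.048 ]
```

View pics/c3.png

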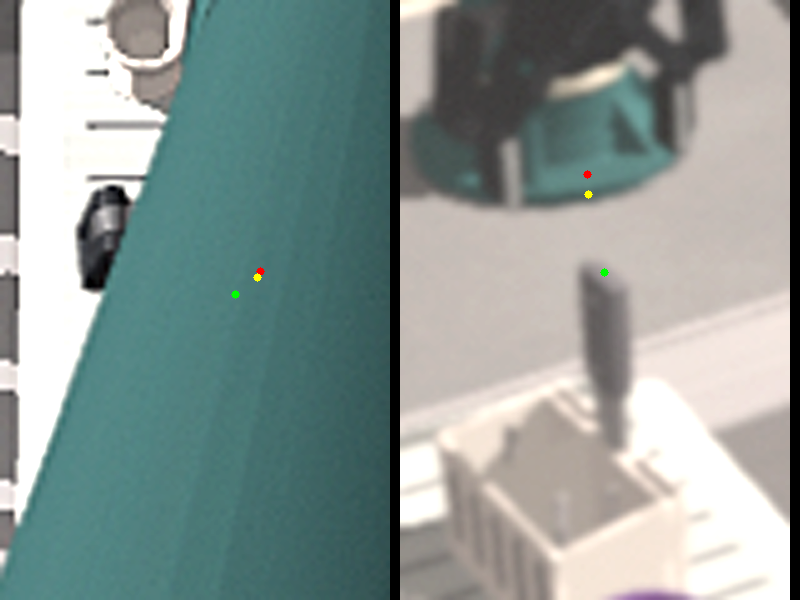

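Scene view: the gauge stands under the gripper, with its handle top at about (604,270) in the right half and the TCP directly above. In the top view the arm hides it. I'll descend and grip.

Request:
{"method": "apply_moves", "body": {"translation": [[0.004,0,-0.09],[0.004,0,-0.17],[0.004,0,-0.24],[0.004,0,-0.24],[0.004,0,-0.24]], "rotation": [[0,0,0],[0,0,0],[0,0,0],[0,0,0],[0,0,0]], "grip": [0,0,0,0,0.5], "force": 70}}

```text
clock: 1.87
tcp_pos: [0.5023, -0.1923, 0.1786]
tcp_rot: [[-0.995, -0.002, 0.097], [-0.097, -0.0, -0.995], [0.002, -1.0, 0.0]]
wrist_force: [-0.1, 0.4, -0.2]
finger_gap: 0.0754
```

Request:
{"method": "apply_moves", "body": {"translation": [[0,0,0],[0,0,0],[0,0,0],[0,0,0],[0,0,0]], "rotation": [[0,0,0],[0,0,0],[0,0,0],[0,0,0],[0,0,0]], "grip": [0.7,0.8,0.9,1,1], "force": 70}}

```text
clock: 2.28
tcp_pos: [0.5034, -0.1907, 0.1795]
tcp_rot: [[-0.995, 0.002, 0.099], [-0.099, 0.0, -0.995], [-0.002, -1.0, -0.0]]
wrist_force: [-0.7, 9.3, 10.6]
finger_gap: 0.0136
```

Request:
{"method": "apply_moves", "body": {"translation": [[0,0,0.06],[0,0,0.14],[0,0,0.22],[0,0,0.31],[0,0,0.36]], "rotation": [[0,0,0],[0,0,0],[0,0,0],[0,0,0],[0,0,0]], "grip": [1,1,1,1,1]}}

```text
clock: 2.7
tcp_pos: [0.5039, -0.1913, 0.3263]
tcp_rot: [[-0.995, 0.005, 0.1], [-0.1, -0.001, -0.995], [-0.005, -1.0, 0.002]]
wrist_force: [0.5, -0.5, -1.1]
finger_gap: 0.0134
```

Request:
{"method": "apply_moves", "body": {"translation": [[0.02,0.1,0],[0.04,0.2,0],[0.06,0.3,0],[0.08,0.4,0],[0.1,0.5,0]], "rotation": [[0,0,-0.01],[0,0,-0.02],[0,0,-0.03],[0,0,-0.04],[0,0,-0.05]], "grip": [1,1,1,1,1]}}

```text
clock: 3.12
tcp_pos: [0.5423, 0.0109, 0.3225]
tcp_rot: [[-1.0, -0.0, -0.001], [0.001, -0.0, -1.0], [0.0, -1.0, 0.0]]
wrist_force: [0.1, -0.2, -1.3]
finger_gap: 0.0133
```

Request:
{"method": "apply_moves", "body": {"translation": [[0.03,0.1,0],[0.03,0.2,0],[0.03,0.3,0],[0.03,0.4,0],[0.03,0.5,0]], "rotation": [[-0.05,0,0],[-0.1,0,0],[-0.15,0,0],[-0.2,0,0],[-0.244,0,0]], "grip": [1,1,1,1,1]}}

```text
clock: 3.53
tcp_pos: [0.5542, 0.2122, 0.323]
tcp_rot: [[-1.0, 0.003, 0.0], [-0.001, -0.472, -0.882], [-0.002, -0.882, 0.472]]
wrist_force: [0.6, -0.5, -2.1]
finger_gap: 0.0131
```

Request:
{"method": "apply_moves", "body": {"translation": [[0,0.1,-0.04],[0,0.2,-0.12],[0,0.2,-0.2],[0,0.2,-0.23],[0,0.2,-0.23]], "rotation": [[0,0,0],[0,0,0],[0,0,0],[0,0,0],[0,0,0]], "grip": [1,1,1,1,1]}}

```text
clock: 3.95
tcp_pos: [0.5522, 0.288, 0.2264]
tcp_rot: [[-1.0, -0.006, 0.005], [-0.001, -0.474, -0.881], [0.007, -0.881, 0.474]]
wrist_force: [-0.2, -1.1, -1.4]
finger_gap: 0.0132
```

Run:
```python
from station import *
from h import *
np.set_printoptions(precision=4,suppress=True)
t=capture("top");s=capture("scene");st=state()
pickle.dump(t,open("pics/top1.pkl","wb"));pickle.dump(s,open("pics/scene1.pkl","wb"))
p=st["tcp_pos"];R=st["tcp_rot"];print(p,R,st["wrist_force"])
tip=p+.147*R[:,1];print("tip",tip)
im=np.zeros((600,800,3),np.uint8)
for k,(c,x0,y0) in enumerate(((t,110,92),(s,310,135))):
    im[:,k*400:k*400+390]=cv2.convertScaleAbs(crop(c,x0,y0,78,120,5),alpha=1.5)
    for q,col in((tip,(0,255,255)),([.5547,.1948,.048],(0,255,0)),([.4747,.1948,.048],(255,0,0)),([.6347,.1948,.048],(0,0,255))):
        u=proj(c,q)[0];cv2.circle(im,(int((u[0]-x0+.4)*5)+k*400,int((u[1]-y0+.4)*5)),3,col,-1)
cv2.imwrite("pics/c4.png",im)
```

```text
[0.5554 0.2868 0.231 ] [[-1.     -0.0009 -0.0023]
 [ 0.0025 -0.4711 -0.8821]
 [-0.0002 -0.8821  0.4711]] [ 0.164  -1.3219 -1.3182]
tip [0.5553 0.2176 0.1013]
```

View pics/c4.png

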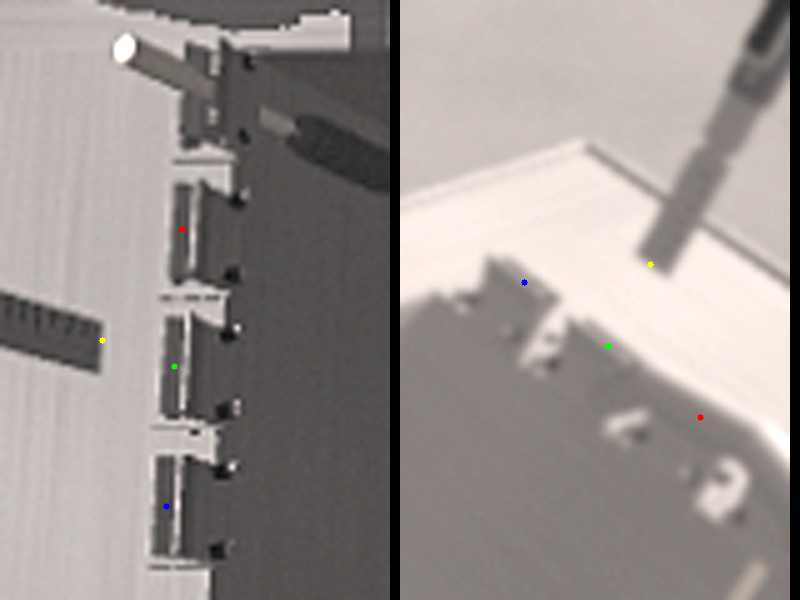

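Both halves show the blade tip: (101,347) top, (654,267) scene, close to the predicted yellow dots. The predicted clip points lie on the clips. I'll triangulate the real tip and check the lean.

Run:
```python
from h import *
np.set_printoptions(precision=4,suppress=True)
t=load("top1");s=load("scene1")
T=lambda x,y:(110+x/5-.4,92+y/5-.4); S=lambda x,y:(310+(x-400)/5-.4,135+y/5-.4)
print("tip",tri(t,T(101,347),s,S(654,267)))
print("clip mid",tri(t,T(174,366),s,S(607,343)))
tip=np.array([.5553,.2176,.1013]);u=np.array([0,.4711,.8821])
for d in(0,.05): 
    for w in(-.014,.014):
        q=tip+d*u+[w,0,0];a=proj(t,q)[0];b=proj(s,q)[0]
        print(d,w,(a-[110,92]+.4)*5,(b-[310,135]+.4)*5+[400,0])
```

```text
tip (array([0.5538, 0.2208, 0.0973]), np.float64(0.002935216644378336))
clip mid (array([0.5541, 0.1939, 0.0505]), np.float64(0.00018707064794818974))
0 -0.014 [100.4871 366.3998] [634.5572 253.7765]
0 0.014 [103.8133 315.4406] [666.482  276.3477]
0.05 -0.014 [ 25.755  345.5487] [675.0532 182.1938]
0.05 0.014 [ 29.6989 292.3715] [708.1511 203.7794]
```

Request:
{"method": "apply_moves", "body": {"translation": [[0,-0.035,-0.066],[0,-0.0585,-0.11],[0,-0.0625,-0.1175],[0,-0.0665,-0.125],[0,-0.0705,-0.1325]], "rotation": [[0,0,0],[0,0,0],[0,0,0],[0,0,0],[0,0,0]], "grip": [1,1,1,1,1]}}

```text
clock: 4.47
tcp_pos: [0.5563, 0.261, 0.1794]
tcp_rot: [[-1.0, 0.002, -0.003], [0.002, -0.467, -0.884], [-0.004, -0.884, 0.467]]
wrist_force: [0.2, -0.3, -1.7]
finger_gap: 0.0134
```

Request:
{"method": "apply_moves", "body": {"translation": [[0,-0.002,-0.004],[0,-0.005,-0.009],[0,-0.007,-0.013],[0,-0.009,-0.018],[0,-0.012,-0.022]], "rotation": [[0,0,0],[0,0,0],[0,0,0],[0,0,0],[0,0,0]], "grip": [1,1,1,1,1]}}

```text
clock: 4.88
tcp_pos: [0.5557, 0.2546, 0.1701]
tcp_rot: [[-1.0, 0.001, -0.001], [0.0, -0.472, -0.881], [-0.001, -0.881, 0.472]]
wrist_force: [-0.0, -2.1, 2.1]
finger_gap: 0.0132
```

Request:
{"method": "apply_moves", "body": {"translation": [[0,-0.003,-0.002],[0,-0.005,-0.005],[0,-0.007,-0.008],[0,-0.009,-0.012],[0,-0.009,-0.012]], "rotation": [[0,0,0],[0,0,0],[0,0,0],[0,0,0],[0,0,0]], "grip": [1,1,1,1,1]}}

```text
clock: 5.3
tcp_pos: [0.5547, 0.2511, 0.1635]
tcp_rot: [[-1.0, -0.001, -0.0], [0.001, -0.471, -0.882], [0.001, -0.882, 0.471]]
wrist_force: [0.3, -4.5, 1.6]
finger_gap: 0.0135
```

Request:
{"method": "apply_moves", "body": {"translation": [[0,-0.002,-0.004],[0,-0.005,-0.009],[0,-0.007,-0.013],[0,-0.009,-0.018],[0,-0.012,-0.022]], "rotation": [[0,0,0],[0,0,0],[0,0,0],[0,0,0],[0,0,0]], "grip": [1,1,1,1,1]}}

```text
clock: 5.72
tcp_pos: [0.5548, 0.2467, 0.155]
tcp_rot: [[-1.0, -0.001, -0.001], [0.001, -0.471, -0.882], [0.0, -0.882, 0.471]]
wrist_force: [0.2, -4.8, 5.2]
finger_gap: 0.0131
```

Request:
{"method": "apply_moves", "body": {"translation": [[0,-0.003,0.001],[0,-0.005,0.0025],[0,-0.005,0.0025],[0,-0.005,0.0025],[0,-0.005,0.0025]], "rotation": [[0,0,0],[0,0,0],[0,0,0],[0,0,0],[0,0,0]], "grip": [1,1,1,1,1]}}

```text
clock: 6.13
tcp_pos: [0.5546, 0.2459, 0.1553]
tcp_rot: [[-1.0, -0.0, 0.0], [0.0, -0.468, -0.884], [0.001, -0.884, 0.468]]
wrist_force: [0.6, -4.1, -1.0]
finger_gap: 0.0132
```

Request:
{"method": "apply_moves", "body": {"translation": [[0,-0.002,-0.004],[0,-0.005,-0.009],[0,-0.007,-0.013],[0,-0.009,-0.018],[0,-0.012,-0.022]], "rotation": [[0,0,0],[0,0,0],[0,0,0],[0,0,0],[0,0,0]], "grip": [1,1,1,1,1]}}

```text
clock: 6.55
tcp_pos: [0.555, 0.2414, 0.1471]
tcp_rot: [[-1.0, 0.001, -0.0], [-0.0, -0.468, -0.884], [-0.001, -0.884, 0.468]]
wrist_force: [0.2, -3.2, 3.4]
finger_gap: 0.0133
```

Request:
{"method": "apply_moves", "body": {"translation": [[0,-0.004,0.002],[0,-0.006,-0.002],[0,-0.009,-0.007],[0,-0.012,-0.012],[0,-0.014,-0.016]], "rotation": [[0,0,0],[0,0,0],[0,0,0],[0,0,0],[0,0,0]], "grip": [1,1,1,1,1]}}

```text
clock: 6.97
tcp_pos: [0.5547, 0.2365, 0.14]
tcp_rot: [[-1.0, 0.0, 0.0], [-0.001, -0.467, -0.885], [-0.0, -0.885, 0.467]]
wrist_force: [-0.3, 0.2, -1.0]
finger_gap: 0.0131
```

Request:
{"method": "apply_moves", "body": {"translation": [[0,-0.002,-0.004],[0,-0.005,-0.009],[0,-0.007,-0.013],[0,-0.009,-0.018],[0,-0.012,-0.022]], "rotation": [[0,0,0],[0,0,0],[0,0,0],[0,0,0],[0,0,0]], "grip": [1,1,1,1,1]}}

```text
clock: 7.38
tcp_pos: [0.5548, 0.2309, 0.1315]
tcp_rot: [[-1.0, 0.0, 0.0], [-0.0, -0.468, -0.884], [-0.0, -0.884, 0.468]]
wrist_force: [0.5, 0.1, -0.8]
finger_gap: 0.0131
```

Request:
{"method": "apply_moves", "body": {"translation": [[0,-0.007,-0.013],[0,-0.014,-0.026],[0,-0.021,-0.04],[0,-0.028,-0.053],[0,-0.035,-0.066]], "rotation": [[0,0,0],[0,0,0],[0,0,0],[0,0,0],[0,0,0]], "grip": [1,1,1,1,1]}}

```text
clock: 7.8
tcp_pos: [0.5547, 0.216, 0.1048]
tcp_rot: [[-1.0, -0.0, -0.0], [0.0, -0.469, -0.883], [0.0, -0.883, 0.469]]
wrist_force: [0.9, -0.9, -1.0]
finger_gap: 0.0132
```

Request:
{"method": "apply_moves", "body": {"translation": [[0,-0.002,-0.004],[0,-0.005,-0.009],[0,-0.007,-0.013],[0,-0.009,-0.018],[0,-0.012,-0.022]], "rotation": [[0,0,0],[0,0,0],[0,0,0],[0,0,0],[0,0,0]], "grip": [1,1,1,1,1]}}

```text
clock: 8.22
tcp_pos: [0.555, 0.212, 0.0966]
tcp_rot: [[-1.0, 0.0, -0.0], [-0.0, -0.468, -0.884], [-0.0, -0.884, 0.468]]
wrist_force: [0.0, 0.1, -1.5]
finger_gap: 0.0134
```

Request:
{"method": "apply_moves", "body": {"translation": [[0,-0.002,-0.004],[0,-0.005,-0.009],[0,-0.007,-0.013],[0,-0.009,-0.018],[0,-0.012,-0.022]], "rotation": [[0,0,0],[0,0,0],[0,0,0],[0,0,0],[0,0,0]], "grip": [1,1,1,1,1]}}

```text
clock: 8.63
tcp_pos: [0.5548, 0.207, 0.0877]
tcp_rot: [[-1.0, 0.0, -0.0], [0.0, -0.469, -0.883], [-0.0, -0.883, 0.469]]
wrist_force: [-0.2, 0.9, -1.9]
finger_gap: 0.0134
```

Request:
{"method": "apply_moves", "body": {"translation": [[0,-0.001,-0.002],[0,-0.002,-0.004],[0,-0.003,-0.006],[0,-0.005,-0.009],[0,-0.005,-0.009]], "rotation": [[0,0,0],[0,0,0],[0,0,0],[0,0,0],[0,0,0]], "grip": [1,1,1,1,1]}}

```text
clock: 9.05
tcp_pos: [0.5548, 0.2047, 0.0841]
tcp_rot: [[-1.0, -0.0, -0.0], [0.0, -0.469, -0.883], [0.0, -0.883, 0.469]]
wrist_force: [-0.0, 0.7, -1.5]
finger_gap: 0.0128
```

Request:
{"method": "apply_moves", "body": {"translation": [[0,-0.001,-0.002],[0,-0.002,-0.004],[0,-0.003,-0.006],[0,-0.005,-0.009],[0,-0.005,-0.009]], "rotation": [[0,0,0],[0,0,0],[0,0,0],[0,0,0],[0,0,0]], "grip": [1,1,1,1,1]}}

```text
clock: 9.47
tcp_pos: [0.5547, 0.2026, 0.0805]
tcp_rot: [[-1.0, -0.0, -0.0], [0.0, -0.469, -0.883], [0.0, -0.883, 0.469]]
wrist_force: [-0.0, 0.1, -0.2]
finger_gap: 0.0133
```

Request:
{"method": "apply_moves", "body": {"translation": [[0,-0.001,-0.002],[0,-0.002,-0.004],[0,-0.003,-0.006],[0,-0.005,-0.009],[0,-0.005,-0.009]], "rotation": [[0,0,0],[0,0,0],[0,0,0],[0,0,0],[0,0,0]], "grip": [1,1,1,1,1]}}

```text
clock: 9.88
tcp_pos: [0.5548, 0.2005, 0.077]
tcp_rot: [[-1.0, -0.0, -0.0], [0.0, -0.469, -0.883], [0.0, -0.883, 0.469]]
wrist_force: [0.1, -0.4, -0.7]
finger_gap: 0.0133
```

Forces are near zero and the handle hasn't met the lips where I expected it to. The blade may have slid outside the jaw, so I'll look.

Run:
```python
from station import *
from h import *
np.set_printoptions(precision=4,suppress=True)
t=capture("top");s=capture("scene");st=state()
pickle.dump(t,open("pics/top2.pkl","wb"));pickle.dump(s,open("pics/scene2.pkl","wb"))
p=st["tcp_pos"];R=st["tcp_rot"];print(p,st["wrist_force"])
im=np.zeros((600,800,3),np.uint8)
for k,(c,x0,y0) in enumerate(((t,110,92),(s,310,155))):
    im[:,k*400:k*400+390]=cv2.convertScaleAbs(crop(c,x0,y0,78,120,5),alpha=1.5)
    for q,col in((p+.147*R[:,1],(0,255,255)),([.5547,.1948,.048],(0,255,0)),(p+.032*R[:,1],(0,0,255))):
        u=proj(c,q)[0];cv2.circle(im,(int((u[0]-x0+.4)*5)+k*400,int((u[1]-y0+.4)*5)),2,col,-1)
cv2.imwrite("pics/c5.png",im)
```

```text
[0.5548 0.2006 0.0771] [ 1.1324 -0.2245 -1.7494]
```

View pics/c5.png

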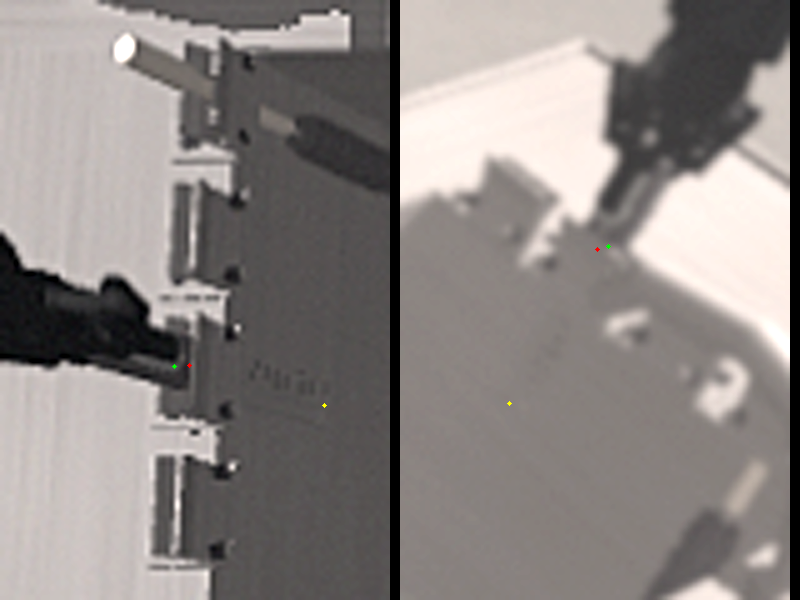

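The top half shows the blade's tick marks emerging below the clip at (250–325, 370–415), with nothing in front of the jaw face. The blade is inside the clip, so my mouth-height estimate is a few mm too high. I'll keep going to the handle contact.

Request:
{"method": "apply_moves", "body": {"translation": [[0,-0.001,-0.002],[0,-0.002,-0.004],[0,-0.003,-0.006],[0,-0.005,-0.009],[0,-0.005,-0.009]], "rotation": [[0,0,0],[0,0,0],[0,0,0],[0,0,0],[0,0,0]], "grip": [1,1,1,1,1]}}

```text
clock: 10.4
tcp_pos: [0.5553, 0.198, 0.0745]
tcp_rot: [[-1.0, 0.0, -0.001], [0.001, -0.471, -0.882], [-0.001, -0.882, 0.471]]
wrist_force: [0.1, 0.2, 6.3]
finger_gap: 0.0134
```

Request:
{"method": "apply_moves", "body": {"translation": [[0,-0.001,-0.002],[0,-0.002,-0.004],[0,-0.003,-0.006],[0,-0.005,-0.009],[0,-0.005,-0.009]], "rotation": [[0,0,0],[0,0,0],[0,0,0],[0,0,0],[0,0,0]], "grip": [1,1,1,1,1]}}

```text
clock: 10.82
tcp_pos: [0.5557, 0.1961, 0.0717]
tcp_rot: [[-1.0, 0.001, -0.002], [0.001, -0.471, -0.882], [-0.002, -0.882, 0.471]]
wrist_force: [-1.2, -1.2, 10.5]
finger_gap: 0.0134
```

Contact starts at about TCP (.2000, .0762). The middle clip slides with under 1 N, so it is slack. I'll withdraw and go to the near clip on the same blade line, shifted −80 mm in x.

Request:
{"method": "apply_moves", "body": {"translation": [[0,0.04,0.075],[0,0.08,0.15],[0,0.12,0.225],[0,0.164,0.309],[0,0.164,0.309]], "rotation": [[0,0,0],[0,0,0],[0,0,0],[0,0,0],[0,0,0]], "grip": [1,1,1,1,1]}}

```text
clock: 11.23
tcp_pos: [0.5576, 0.2701, 0.199]
tcp_rot: [[-1.0, 0.011, 0.0], [-0.005, -0.458, -0.889], [-0.01, -0.889, 0.458]]
wrist_force: [1.0, 1.7, -0.7]
finger_gap: 0.0135
```

Request:
{"method": "apply_moves", "body": {"translation": [[-0.1,0,0],[-0.2,0,0],[-0.2,0,0],[-0.2,0,0],[-0.2,0,0]], "rotation": [[0,0,0],[0,0,0],[0,0,0],[0,0,0],[0,0,0]], "grip": [1,1,1,1,1]}}

```text
clock: 11.65
tcp_pos: [0.4749, 0.2625, 0.1932]
tcp_rot: [[-1.0, 0.001, 0.0], [-0.001, -0.469, -0.883], [-0.0, -0.883, 0.469]]
wrist_force: [0.6, -0.2, -0.8]
finger_gap: 0.0129
```

Run:
```python
from station import *
import numpy as np
np.set_printoptions(precision=4,suppress=True)
s=state();p=s["tcp_pos"];R=s["tcp_rot"];f=s["wrist_force"]
u=np.array([0,.4695,.8829]);v=np.array([0,-.8829,.4695])
print(p,"along",p@u,"perp",p@v,"f",f,f@u,f@v)
for q in([.2000,.0762],[.2309,.1315],[.2006,.0771],[.2868,.231]): q=np.array([0]+q); print(q,q@u,q@v)
print(R)
```

```text
[0.4749 0.2625 0.1932] along 0.2938143694688168 perp -0.14106639991014797 f [ 0.5606 -0.2096 -0.7764] -0.7839148327049659 -0.1794963118419199
[0.     0.2    0.0762] 0.16117698 -0.14080410000000002
[0.     0.2309 0.1315] 0.2245089 -0.14212236
[0.     0.2006 0.0771] 0.16225329 -0.14091129000000002
[0.     0.2868 0.231 ] 0.3386025 -0.14476121999999997
[[-1.      0.0006  0.0005]
 [-0.0007 -0.4687 -0.8834]
 [-0.0003 -0.8834  0.4687]]
```

Request:
{"method": "apply_moves", "body": {"translation": [[0,-0.008,-0.015],[0,-0.016,-0.03],[0,-0.024,-0.045],[0,-0.033,-0.062],[0,-0.033,-0.062]], "rotation": [[0,0,0],[0,0,0],[0,0,0],[0,0,0],[0,0,0]], "grip": [1,1,1,1,1]}}

```text
clock: 12.07
tcp_pos: [0.4757, 0.2504, 0.1672]
tcp_rot: [[-1.0, 0.001, -0.0], [-0.0, -0.466, -0.885], [-0.001, -0.885, 0.466]]
wrist_force: [1.5, 2.2, -6.1]
finger_gap: 0.0129
```

Request:
{"method": "apply_moves", "body": {"translation": [[0,-0.001,-0.002],[0,-0.002,-0.004],[0,-0.003,-0.006],[0,-0.005,-0.009],[0,-0.005,-0.009]], "rotation": [[0,0,0],[0,0,0],[0,0,0],[0,0,0],[0,0,0]], "grip": [1,1,1,1,1]}}

```text
clock: 12.48
tcp_pos: [0.4758, 0.2502, 0.1664]
tcp_rot: [[-1.0, 0.003, -0.0], [-0.001, -0.465, -0.885], [-0.003, -0.885, 0.465]]
wrist_force: [0.3, 6.7, 6.7]
finger_gap: 0.0132
```

Request:
{"method": "apply_moves", "body": {"translation": [[0,-0.001,-0.002],[0,-0.002,-0.004],[0,-0.003,-0.006],[0,-0.005,-0.009],[0,-0.005,-0.009]], "rotation": [[0,0,0],[0,0,0],[0,0,0],[0,0,0],[0,0,0]], "grip": [1,1,1,1,1]}}

```text
clock: 12.9
tcp_pos: [0.4757, 0.2479, 0.1623]
tcp_rot: [[-1.0, 0.003, -0.0], [-0.001, -0.465, -0.885], [-0.003, -0.885, 0.465]]
wrist_force: [1.1, 6.2, 3.9]
finger_gap: 0.0133
```

Request:
{"method": "apply_moves", "body": {"translation": [[0,-0.001,-0.002],[0,-0.002,-0.004],[0,-0.003,-0.006],[0,-0.005,-0.009],[0,-0.005,-0.009]], "rotation": [[0,0,0],[0,0,0],[0,0,0],[0,0,0],[0,0,0]], "grip": [1,1,1,1,1]}}

```text
clock: 13.32
tcp_pos: [0.4756, 0.2459, 0.1586]
tcp_rot: [[-1.0, 0.003, -0.0], [-0.001, -0.465, -0.885], [-0.003, -0.885, 0.465]]
wrist_force: [0.4, 6.2, 3.6]
finger_gap: 0.0133
```

Run:
```python
from h import *
np.set_printoptions(precision=1,suppress=True)
t=load("top1");s=load("scene1")
for u in(.123,.127,.131,.135,.139):
    r=[]
    for w in(-.0085,0,.0085):
        pp=-.141+w;X=[.555,u*.4695-pp*.8829,u*.8829+pp*.4695]
        r+=[((proj(t,X)[0]-[110,92]+.4)*5),((proj(s,X)[0]-[310,135]+.4)*5+[400,0])]
    print(u,"top x plate/mid/jaw",r[0][0],r[2][0],r[4][0]," scene",r[1],r[3],r[5])
for c,x0,y0,xs,y in((t,110,92,range(138,166),165),):
    g=cv2.cvtColor(c["image"],cv2.COLOR_RGB2GRAY)
    for y in(160,165,170): print(g[y,138:160])
g=cv2.cvtColor(s["image"],cv2.COLOR_RGB2GRAY)
for x in(349,351,353): print(g[190:215,x])
```

```text
0.123 top x plate/mid/jaw 187.8901220822949 198.9017432376475 210.01439260522272  scene [600.1 361.4] [591.8 359.9] [583.4 358.4]
0.127 top x plate/mid/jaw 182.79476796165267 193.81960307733277 204.94604675031238  scene [603.3 355.9] [595.  354.4] [586.6 352.8]
0.131 top x plate/mid/jaw 177.6657879885337 188.70371342007513 199.8438314128107  scene [606.4 350.4] [598.1 348.9] [589.7 347.3]
0.135 top x plate/mid/jaw 172.50287794671902 183.5537663613992 194.70743500560144  scene [609.6 344.9] [601.3 343.4] [592.9 341.8]
0.139 top x plate/mid/jaw 167.30573046618798 178.36945076073744 189.53654262235784  scene [612.7 339.4] [604.4 337.8] [596.  336.2]
[125 124 128 130 110  65  55  59  73 129  49  45  48  54  53  56  41  32
  45  54  49  54]
[124 126 129 133  94  58  57  58 102 102  44  45  51  55  50  53  54  53
  54  52  54  53]
[124 129 128 144  72  55  58  54 134  73  41  48  53  55  52  53  54  55
  54  53  55  56]
[161 161 161 162 162 163 163 162 158 144 123 110 105  95  86  83  82  84
  84  85  84  82  80  81  82]
[161 162 162 161 161 162 163 163 164 162 151 133 116 109 101  89  84  83
  86  85  83  79  80  81  83]
[162 161 162 163 162 162 161 162 162 164 162 159 144 122 108 104  98  88
  85  81  79  80  81  82  81]
```

Request:
{"method": "apply_moves", "body": {"translation": [[0,-0.005,-0.012],[0,-0.01,-0.023],[0,-0.015,-0.034],[0,-0.02,-0.045],[0,-0.026,-0.056]], "rotation": [[0,0,0],[0,0,0],[0,0,0],[0,0,0],[0,0,0]], "grip": [1,1,1,1,1]}}

```text
clock: 13.73
tcp_pos: [0.4757, 0.2349, 0.1365]
tcp_rot: [[-1.0, 0.003, -0.0], [-0.001, -0.467, -0.884], [-0.002, -0.884, 0.467]]
wrist_force: [0.1, 6.3, 6.0]
finger_gap: 0.0132
```

Request:
{"method": "apply_moves", "body": {"translation": [[0,-0.006,-0.011],[0,-0.012,-0.022],[0,-0.018,-0.033],[0,-0.024,-0.044],[0,-0.028,-0.053]], "rotation": [[0,0,0],[0,0,0],[0,0,0],[0,0,0],[0,0,0]], "grip": [1,1,1,1,1]}}

```text
clock: 14.15
tcp_pos: [0.4756, 0.2237, 0.115]
tcp_rot: [[-1.0, 0.002, -0.0], [-0.001, -0.466, -0.885], [-0.002, -0.885, 0.466]]
wrist_force: [-0.1, 6.2, 4.8]
finger_gap: 0.0137
```

Run:
```python
from station import *
from h import *
np.set_printoptions(precision=4,suppress=True)
t=capture("top");s=capture("scene");st=state()
pickle.dump(t,open("pics/top3.pkl","wb"));pickle.dump(s,open("pics/scene3.pkl","wb"))
p=st["tcp_pos"];R=st["tcp_rot"];f=st["wrist_force"]
U=np.array([0,.4695,.8829]);V=np.array([0,-.8829,.4695])
print(p,R[:,1],"u",p@U,"perp",p@V,"f",f,f@U,f@V)
im=np.zeros((600,800,3),np.uint8)
for k,(c,x0,y0) in enumerate(((t,115,162),(s,310,155))):
    im[:,k*400:k*400+390]=cv2.convertScaleAbs(crop(c,x0,y0,49,75,8)[:600,:390],alpha=1.7)
    for q,col in((p+.068*R[:,1]+[.013,0,0],(0,255,255)),(p+.068*R[:,1]-[.013,0,0],(0,255,255)),(p+.033*R[:,1],(0,0,255))):
        w=proj(c,q)[0];cv2.circle(im,(int((w[0]-x0+.4)*8)+k*400,int((w[1]-y0+.4)*8)),2,col,-1)
cv2.imwrite("pics/c6.png",im)
```

```text
[0.4755 0.2233 0.1144] [ 0.0019 -0.4666 -0.8845] u 0.20588532925854283 perp -0.14345495884990037 f [0.2835 4.7367 0.0434] 2.26219096107711 -4.161639669062668
```

View pics/c6.png

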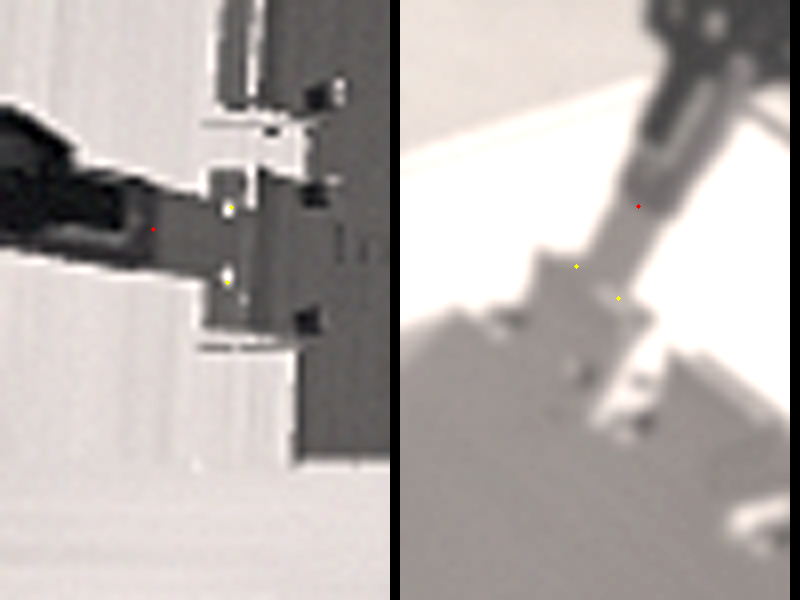

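The picture shows the notches as bright spots at (228,208) and (228,275), exactly where predicted. They lie midway between the plate's top edge (x≈208) and the jaw lip (x≈246), so the depth looks right. This clip resists at about 7 N, so it grips. I'll relieve the side force by moving 2 mm wallward before release.

Request:
{"method": "apply_moves", "body": {"translation": [[0,0.001,-0.0005],[0,0.002,-0.001],[0,0.0035,-0.0018],[0,0.0045,-0.0024],[0,0.0045,-0.0024]], "rotation": [[0,0,0],[0,0,0],[0,0,0],[0,0,0],[0,0,0]], "grip": [1,1,1,1,1]}}

```text
clock: 14.67
tcp_pos: [0.4755, 0.2239, 0.1142]
tcp_rot: [[-1.0, 0.001, -0.0], [-0.0, -0.469, -0.883], [-0.001, -0.883, 0.469]]
wrist_force: [1.0, 4.4, 5.1]
finger_gap: 0.0131
```

Request:
{"method": "apply_moves", "body": {"translation": [[0,0.0006,0.0012],[0,0.0006,0.0012],[0,0.0006,0.0012],[0,0.0006,0.0012],[0,0.0006,0.0012]], "rotation": [[0,0,0],[0,0,0],[0,0,0],[0,0,0],[0,0,0]], "grip": [1,1,1,0.6,0.5]}}

```text
clock: 15.08
tcp_pos: [0.4732, 0.2209, 0.1136]
tcp_rot: [[-1.0, -0.004, -0.0], [0.002, -0.474, -0.881], [0.003, -0.881, 0.474]]
wrist_force: [-0.3, 0.0, -0.1]
finger_gap: 0.0367
```

Request:
{"method": "apply_moves", "body": {"translation": [[0,0,0],[0,0,0],[0,0,0],[0,0,0],[0,0,0]], "rotation": [[0,0,0],[0,0,0],[0,0,0],[0,0,0],[0,0,0]], "grip": [0.5,0.5,0.5,0.5,0.5]}}

```text
clock: 15.5
tcp_pos: [0.4746, 0.2234, 0.1137]
tcp_rot: [[-1.0, -0.001, -0.0], [0.0, -0.469, -0.883], [0.0, -0.883, 0.469]]
wrist_force: [0.0, -0.3, 0.2]
finger_gap: 0.043
```

Request:
{"method": "apply_moves", "body": {"translation": [[0,0.02,0.037],[0,0.05,0.094],[0,0.09,0.169],[0,0.13,0.245],[0,0.17,0.32]], "rotation": [[0,0,0],[0,0,0],[0,0,0],[0,0,0],[0,0,0]], "grip": [0.5,0.5,0.5,0.5,0.5]}}

```text
clock: 15.92
tcp_pos: [0.4744, 0.292, 0.2432]
tcp_rot: [[-1.0, -0.001, -0.0], [0.0, -0.469, -0.883], [0.001, -0.883, 0.469]]
wrist_force: [0.9, 0.6, -1.4]
finger_gap: 0.0426
```

Run:
```python
from station import *
from h import *
t=capture("top");s=capture("scene");print(state()["tcp_pos"],state()["finger_gap"])
pickle.dump(t,open("pics/top4.pkl","wb"))
im=np.zeros((600,800,3),np.uint8)
for k,(c,x0,y0) in enumerate(((t,115,162),(s,310,155))):
    im[:,k*400:k*400+390]=cv2.convertScaleAbs(crop(c,x0,y0,49,75,8)[:600,:390],alpha=1.7)
cv2.imwrite("pics/c7.png",im)
```

```text
[0.47666629 0.29731425 0.24617625] 0.04276849556348999
```

View pics/c7.png

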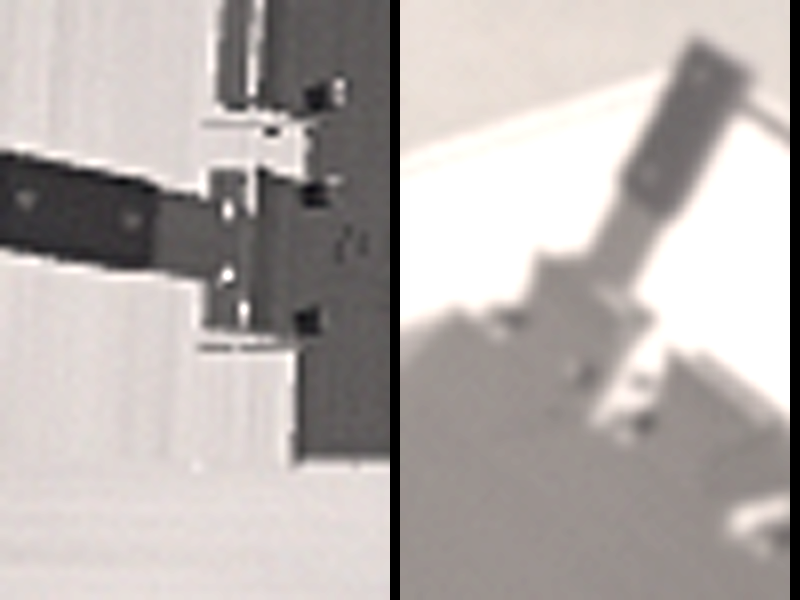

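The gauge hangs by itself. The notches are still at (228,208) and (228,275), midway between the lips, and the handle end is unchanged at x≈155. I'll back off a little, check that nothing creeps, and hand in.

Request:
{"method": "apply_moves", "body": {"translation": [[0,0.0,0.05],[0,0.0,0.1],[0,0.0,0.15],[0,0,0.15],[0,0,0.15]], "rotation": [[0,0,0],[0,0,0],[0,0,0],[0,0,0],[0,0,0]], "grip": [0.5,0.5,0.5,0.5,0.5]}}

```text
clock: 16.43
tcp_pos: [0.475, 0.2915, 0.302]
tcp_rot: [[-1.0, 0.001, -0.001], [0.001, -0.468, -0.884], [-0.001, -0.884, 0.468]]
wrist_force: [-0.5, 0.2, -0.4]
finger_gap: 0.0425
```

Request:
{"method": "apply_moves", "body": {"translation": [[0,0,0],[0,0,0],[0,0,0],[0,0,0],[0,0,0]], "rotation": [[0,0,0],[0,0,0],[0,0,0],[0,0,0],[0,0,0]], "grip": [0.5,0.5,0.5,0.5,0.5]}}

```text
clock: 16.85
tcp_pos: [0.4746, 0.2915, 0.3012]
tcp_rot: [[-1.0, -0.001, 0.0], [0.0, -0.47, -0.883], [0.001, -0.883, 0.47]]
wrist_force: [0.3, -0.1, -0.1]
finger_gap: 0.0426
```

Run:
```python
from station import *
from h import *
a=load("top4")["image"][180:200,128:165].astype(int);t=capture("top")["image"]
b=t[180:200,128:165].astype(int);print("gauge diff",abs(a-b).mean(),abs(a-b).max())
z=load("top0")["image"].astype(int)[85:240,250:400];print("board diff pixels >40",np.argwhere(abs(z-t[85:240,250:400]).max(2)>40).shape[0])
s=state();print(s["clock"],s["wrist_force"]);print(job_done())
```

```text
gauge diff 1.1112612612612613 6
board diff pixels >40 906
16.9 [-0.05676095  0.68374896  0.11633626]
the job is handed in; nothing more can be done
None
```

The gauge is hanging by itself in the near clip, with its notches level with the clip's top edge to within about 2 mm, and the job was handed in at 16.9 s.

- **Finding the clip:** I took the gauge from the drainer and tried the middle clip first. The blade slid there with under 1 N once I stopped pressing it sideways, so that clip is slack. The near clip resisted with about 7 N on the way in, so it grips. I did not try the far clip.
- **Depth and hold:** After release the notches sat midway between the clip's lips in the top picture. A second top picture about 0.9 s later showed no change in the gauge beyond noise. The wrist force was near zero with the gripper clear.
- **A disagreement:** Touching the handle to the slack clip's lips put its mouth about 10 mm lower than the pictures and the entry force did. I went with the pictures, because the slack jaw gives way softly and makes that touch unreliable.
- **A check that failed to settle anything:** Comparing the draining-board area before and after showed 906 changed pixels. The removed gauge would account for some of them, and perhaps the arm or its shadow too, but I did not look at that picture. I felt no unexpected contact along the way.

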